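# Shut the salt box and bring it to the front of the spice carousel

## Task

On the spice carousel, first press the open hinged lid of the square salt box down until it snaps shut and stays shut. Then take the carousel by the bar handle on top of its post, turn it until the salt box stands in line with the fixed pointer at the front of the plinth, and finish while still gripping the handle, holding the carousel still there. Leave the kitchen timer and the tin that stand beside it where they are.

Things in the scene. Friction and masses are not known exactly. Their poses are not given: they have to be found in the camera images.
- plinth: Fixed dark wooden disc under the spice carousel, 240 mm across, 12 mm high. Origin: centre of its underside, on the carousel's vertical axis. Its own -x axis points to its front, where a small steel pointer (a 14 mm square stud set cornerwise, 16 mm high) stands on the rim, 121 mm from the axis. The front looks roughly towards the robot.
- front_mark (a point): Point fixed on the plinth, 95 mm from the axis towards the pointer (14 mm above the worktop), straight above which the middle of the salt box's front face must stand.
- carousel (a joint): Angle of the carousel on the plinth (rad), counterclockwise seen from above positive; 0 (or a full turn) when the salt box is exactly at the pointer. It turns either way by more than a full turn from any start, with light friction (0.04 N m), and stays where it is left.
- box_front (a point): Middle of the outer (front) face of the salt box, 72 mm above the worktop and 95 mm from the carousel's axis; it goes round with the carousel. The salt box is a white square-cornered box, 60 mm (radially) by 50 mm, 95 mm high, fixed on the turntable, between 35 and 95 mm from the axis; its walls' top edge is 117 mm above the worktop.
- lid (a joint): Angle of the salt box's lid (rad): 0 shut, 0.85 fully open. Hinged on the box's inner edge, 35 mm from the carousel's axis and 117 mm above the worktop; opens upward towards the post. A light spring (0.01 to 0.05 N m) lifts it. A sprung catch on the box's front resists from about 0.17 to 0.07 rad (3 to 8 N on the tab); past that it snaps over and keeps the lid shut.
- lid_front (a point): Point on the upper face of the lid, 55 mm from its hinge, on its middle line; it moves with the lid. The lid is 60 by 50 mm and 8 mm thick with a tab that reaches 71 mm from the hinge; when shut its upper face is level, 125 mm above the worktop, and this point is 90 mm from the carousel's axis.
- handle: Turning handle: a wooden bar 60 mm long, 14 mm thick and 28 mm high, fixed across the top of the carousel's steel post (14 mm across) and centred on the axis. It turns with the carousel. Origin: centre of the bar's underside, 157 mm above the worktop; the bar's top is at 185 mm. Its x axis lies along the bar; -x points over the salt box, and the 14 mm thickness is along y.
- handle_grip (a point): Centre of the handle bar, 172 mm above the worktop, on the carousel's axis; axes as the handle's.
- timer: Round kitchen timer with a winding ridge, 65 mm across, 58 mm high, standing loose on the right of the carousel. Origin: centre of its underside. To be left alone.
- tin: Round food tin, 86 mm across, 40 mm high, standing loose on the left of the carousel. Origin: centre of its underside. To be left alone.
- turntable_top (a point): Centre of the turntable's top, 22 mm above the worktop. The turntable is a pale wooden disc 220 mm across with a low steel rim. Fixed on it, a quarter turn apart round the post: salt box, round spice jar (45 mm across, top at 128 mm), white cup (across from the salt box, 62 mm, top at 109 mm), second spice jar. These jars and the cup turn with it and cannot be taken off.

How it is judged:
On the way, in this order (a step that is already met when the one before it is completed fails the run):
1. the lid of the salt box is pressed shut (value of joint lid below 0.05 rad), for 0.2 s.
2. the carousel, held by its handle, has brought the salt box to the pointer (horizontal distance between box_front and front_mark below 0.014 m and contact force between the fingers and handle above 1 N and value of joint lid below 0.05 rad), for 0.2 s.
At the end, for the whole second after the job is handed in: The lid is shut (under 0.05 rad), the middle of the salt box's front is within 14 mm (about 8 degrees) of the line to the pointer, the carousel stands still (under 0.05 rad/s), and the fingers still hold the handle with more than 1 N (all of step 2 and velocity of joint carousel between -0.05 and 0.05 rad/s); the arm keeps its last pose, push and grip.
It fails at once if the timer or tin is pushed more than 30 mm or tipped over (distance of any of timer, tin from where it was at the start of the episode above 0.03 m or angle between any of timer, tin's own z axis and vertical above 0.5 rad).
It also fails if it takes over 64 s, if anything falls off the work surface, if the arm or the gripper's body presses on something with over 40 N, if the wrist force passes 120 N, or if a joint passes its speed limit or range.

## Robot

A 6-joint arm with a two-finger parallel gripper is mounted at the origin on a cart in front of the work surface, level with it; the furniture and walls round the work are solid. World frame = base frame: x ahead of the robot, y to its left, z up, the work surface at z = 0. Lengths are in m, angles in rad, forces in N, time in s.
With the tool pointing down it reaches from about 0.3 to 1 m from the base axis. Payload 5.1 kg.
Tool frame: the origin (TCP) lies at the very end of the fingers, on their centre line; the grasp point (between the pads) lies env.pinch_z behind it (env.pinch_z is the distance from the TCP to the grasp point, in m); z points along the fingers, y is the line along which they close (so a half turn about z gives the same grasp; the last joint's range is limited). The gripper opens to 95 mm and grips with 3 to 60 N. Pads are 20 mm wide; open, the fingers measure 119 mm over their backs; the gripper's body (75 mm by 180 mm) begins 59 mm behind the grasp point.
Start: joints at [-0.083, 0.124, 1.65, -0, 1.367, -0.083], TCP at [0.65, -0, 0.215] pointing down, gripper open.
Joint ranges: [-2.61, 2.61], [-1.02, 2.33], [0.03, 2.71], [-1.35, 4.49], [0.32, 2.68], [-2.91, 2.91]. Speed limits (rad/s): [2.57, 2.57, 3.14, 3.14, 3.14, 3.14].

## Interface

Orientations are given as a unit quaternion [w, x, y, z].
In Python, from workcell import env, camrig, close_job gives the robot as it stands (env), with the cameras (camrig) and the job as plain functions.
- The arm moves only by the tool pendant, called after "Request:" as a command line: name --argument value ..., lists and objects as JSON in quotes. Schema: {"type":"object","properties":{"deltas":{"type":"array","items":{"type":"array","prefixItems":[{"type":"array","items":{"type":"number"},"minItems":3,"maxItems":3},{"type":"array","items":{"type":"number"},"minItems":3,"maxItems":3}],"minItems":2,"maxItems":2},"minItems":1,"maxItems":20},"aperture":{"type":"number"},"only":{"type":"string"},"quiet":{"type":"boolean"},"lines":{"type":"string"}},"required":["deltas"],"additionalProperties":false}. deltas is a list of rows, 1 to 20 of them, each written [[dx, dy, dz], [rx, ry, rz]]: dx, dy, dz in normalised numbers (1 is 0.4 m), then a rotation vector rx, ry, rz in shares of 4 rad (1.0 is 4 rad); each row is the pose to reach, as a shift and turn from the pose commanded when the call began, along the tool's axes at that moment; what a row does not reach only later rows make up. A row lasts 1/8 s, in which the tool goes at most 0.0625 m and 0.188 rad, less where a joint would pass 70% of its speed; a pose out of reach is approached as far as the arm can. aperture is the finger opening in m, set as the call begins (left out keeps the last). The fingers move at their own pace and stop on an object; the grip force is fixed at half the most. Time passes only in rows, so rows that do not move let the fingers close. The tool returns the time, the measured TCP pose, the force, the opening and the grip force at its end. only (a regular expression) keeps the lines of the reply that match it, lines (a string "A,B") keeps lines A to B, and quiet returns only ok. Shift and turn numbers lie between -1 and 1, and a call with a number outside is refused. Input that does not fit is refused with a message, and nothing moves.
- env.state(): the state, without advancing time (a new reading comes with each control period).
- camrig.capture(name): name is "side" or "top"; returns a dict with "frame" (420x560x3 uint8, blue, green, red), "fx", "fy", "cx", "cy" (pixels), "R" (3x3) and "t" (3): a world point X has camera coordinates R X + t. Camera axes: x right, y down, z forward; pixel columns grow to the right and rows downward; lengths in m; the calibration is good to about 2 mm. A picture is of the moment at which its call begins. There is no depth.
- close_job(): hands the job in; it is judged then, once.
The state is a dict: "clock": time; "joints": joint angles; "qd": joint speeds; "joint_torque": joint torques, N m; "ee_pos": TCP position; "orientation": TCP orientation; "ft_force": force on the tool from outside, world axes, zero at the start; "moment": the same for the moment, N m; "gripper_width": finger opening in m; "gripper_force": force on a finger pad.
Only numpy, scipy, OpenCV 4.12 (cv2) and the standard library are available. Lean on these libraries where they do the work, as an engineer would, in place of code of your own. Each camera call takes 0.05 s, during which the arm holds its last target. There are 200 camera calls.

## Working session

There is one attempt and no reset: what is moved stays moved. The work goes in short steps, Python scripts to look and compute and a tool call to move; the robot and the scene stay as the last step left them, time stands still between calls to the robot, and variables do not carry over. Pictures are saved under pics/ and viewed, at most 10 in all, crops included, and the job is handed in when it is done.

```bash
mkdir -p pics; ls; python3 - <<'E'
from workcell import env, camrig, close_job
import cv2,json
print(env.pinch_z); s=env.state(); print(s)
for n in("top","side"):
    c=camrig.capture(n); cv2.imwrite(f"pics/{n}0.png",c["frame"]); print(n,c["fx"],c["fy"],c["cx"],c["cy"],c["R"],c["t"])
E
```

```text
pics
workcell.py
0.0188
{'clock': 0.0, 'joints': array([-8.26180467e-02,  1.24515502e-01,  1.65168535e+00,  8.56109553e-07,
        1.36749285e+00, -8.25713564e-02]), 'qd': array([ 1.21927875e-03,  7.90833917e-04, -6.43725575e-04,  6.25165615e-04,
        2.81849018e-04, -3.76067613e-06]), 'joint_torque': array([-6.25927078e-04, -4.17603564e+01, -3.59935069e+01,  7.73367751e-02,
        4.92534391e-02, -1.75303944e-04]), 'ee_pos': array([6.49351202e-01, 1.31725206e-05, 2.13373614e-01]), 'orientation': array([-8.01856243e-04,  7.07122960e-01,  7.07089822e-01, -6.78696782e-04]), 'ft_force': array([-0.29986618,  0.58310602,  0.81370787]), 'moment': array([ 0.0212656 , -0.01595344, -0.01040746]), 'gripper_force': 0.0, 'gripper_width': 0.09539843301952855}
top 526.9513144325047 526.9513144325047 288.4584893171479 213.1045402540006 [[-0.10832104 -0.99410953 -0.00357808]
 [-0.97228361  0.10669162 -0.20804203]
 [ 0.20719832 -0.01905642 -0.97811334]] [0.17470914 0.59902106 1.27349161]
side 538.3523574871834 538.3523574871834 281.87808318218237 206.15851053862684 [[ 0.97335352 -0.22822447  0.02228256]
 [-0.11638534 -0.57541038 -0.80954144]
 [ 0.19757878  0.78537665 -0.5866397 ]] [-0.53094672  0.23666697  1.14507178]
```

View pics/top0.png

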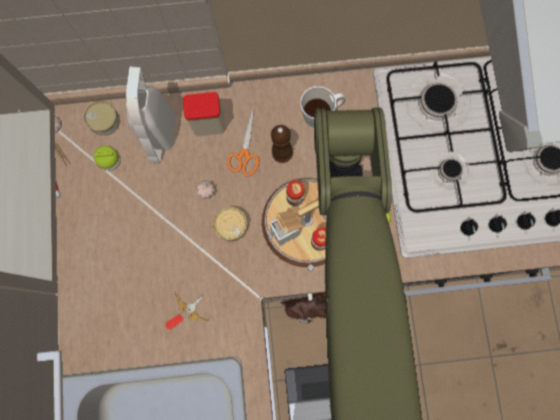

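View pics/side0.png

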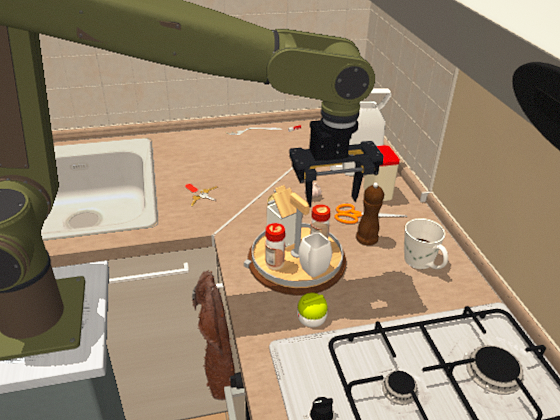

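Top: the carousel is near (308,222), with red caps at (296,190) and (321,237), the salt box at (286,230), the pointer at about (310,267), the tin at (231,223) and the timer at about (386,217). I'll measure the caps and look closer.

```bash
cat > h.py <<'E'
import numpy as np,cv2
from workcell import env, camrig, close_job
def ray(c,uv,z):
    d=c["R"].T@np.array([(uv[0]-c["cx"])/c["fx"],(uv[1]-c["cy"])/c["fy"],1]); o=-c["R"].T@c["t"]
    return o+d*(z-o[2])/d[2]
def proj(c,X):
    p=c["R"]@np.asarray(X,float)+c["t"]; return np.array([c["fx"]*p[0]/p[2]+c["cx"],c["fy"]*p[1]/p[2]+c["cy"]])
def red(c,box):
    h=cv2.cvtColor(c["frame"],cv2.COLOR_BGR2HSV); m=(((h[...,0]<6)|(h[...,0]>174))&(h[...,1]>150)&(h[...,2]>70)).astype(np.uint8)
    x0,y0,x1,y1=box; k=np.zeros_like(m);k[y0:y1,x0:x1]=m[y0:y1,x0:x1]
    n,_,st,ce=cv2.connectedComponentsWithStats(k); return [(st[i],ce[i].round(1)) for i in range(1,n) if st[i,4]>30]
def tri(cs,uvs):
    A=[];b=[]
    for c,uv in zip(cs,uvs):
        d=ray(c,uv,0)-ray(c,uv,1);d/=np.linalg.norm(d);P=np.eye(3)-np.outer(d,d);A.append(P);b.append(P@ray(c,uv,0))
    return np.linalg.lstsq(np.vstack(A),np.hstack(b),rcond=None)[0]
E
python3 - <<'E'
from h import *
t=camrig.capture("top");s=camrig.capture("side")
print([(a,b,ray(t,b,.126)) for a,b in red(t,(262,170,345,270))]);print(red(s,(250,190,350,280)))
a=cv2.resize(t["frame"][170:280,200:330],None,fx=4,fy=4,interpolation=3)[:,:400*4]
b=cv2.resize(s["frame"][180:330,235:360],None,fx=4,fy=4,interpolation=3)
cv2.imwrite("pics/tz.png",a);cv2.imwrite("pics/sz.png",b)
E
```

```text
[(array([287, 180,  17,  19, 155], dtype=int32), array([294.3, 189.9]), array([0.65712763, 0.0893624 , 0.126     ])), (array([313, 227,  13,  19, 133], dtype=int32), array([318.6, 236.7]), array([0.5359564 , 0.04436662, 0.126     ]))]
[(array([312, 205,  18,  17, 198], dtype=int32), array([320.3, 213.8])), (array([265, 223,  20,  19, 247], dtype=int32), array([274.8, 232.8]))]
```

View pics/tz.png

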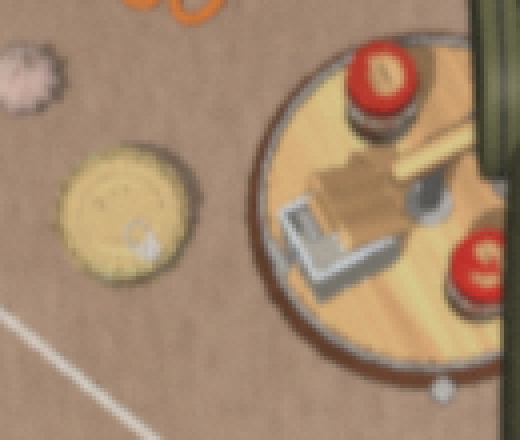

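View pics/sz.png

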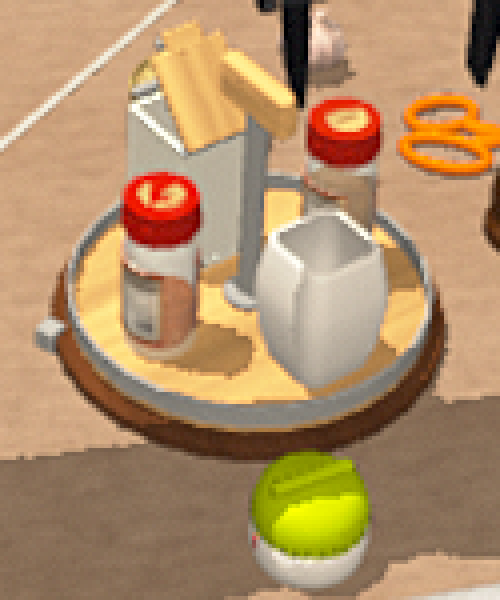

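Crops: top cap centres (295.5,189.3) and (321.3,236.2), pointer stud (310.7,267), post foot about (307.5,222). Side: pointer (247,263), post foot (295.5,254). The lid stands open over the box.

```bash
python3 - <<'E'
from h import *
t=camrig.capture("top");s=camrig.capture("side")
a=ray(t,(295.5,189.3),.128);b=ray(t,(321.3,236.2),.128);m=(a+b)/2
print("caps",a,b,m)
for nm,u in(("cap1",(235+344/4,180+120/4)),("cap2",(235+161/4,180+195/4))): print(nm,ray(s,u,.128))
p1=ray(t,(310.7,266.5),.016);p2=ray(s,(247,262),.014);print("ptr",p1,p2)
print("foot",ray(s,(295.5,254),.022),ray(t,(307.7,222),.022))
d=b-a;print("jars dir deg",np.degrees(np.arctan2(d[1],d[0])),np.linalg.norm(d[:2])/2)
for p in(p1,p2):
    v=p-m;print("ptr deg",np.degrees(np.arctan2(v[1],v[0])),np.linalg.norm(v[:2]))
bx=ray(t,(200+324/4,170+278/4),.117);print("outer front corner",bx)
print("tin",ray(t,(231,222.5),.04),"timer",ray(s,(313,303),.058))
# turntable rim ellipse check: side view
h=cv2.cvtColor(t["frame"],cv2.COLOR_BGR2HSV)
E
```

```text
caps [0.65779327 0.08636342 0.128     ] [0.53613606 0.0379559  0.128     ] [0.59696467 0.06215966 0.128     ]
cap1 [0.65637927 0.08277303 0.128     ]
cap2 [0.53556724 0.03513025 0.128     ]
ptr [0.4786195  0.06597241 0.016     ] [0.47500342 0.06453677 0.014     ]
foot [0.59279969 0.06020391 0.022     ] [0.59416926 0.06045669 0.022     ]
jars dir deg -158.3023440046796 0.06546709871271096
ptr deg 178.15472660292443 0.11840656588177965
ptr deg 178.88340533845155 0.12198441276792207
outer front corner [0.54047026 0.13449246 0.117     ]
tin [0.61095644 0.25776728 0.04      ] timer [ 0.57847674 -0.13678637  0.058     ]
```

The rows are not in the units I measure in: shifts go in shares of 0.4 m and turns go in shares of 4 rad. I convert before sending: 0.129 m / 0.4 = 0.3225, -0.082 m / 0.4 = -0.205.

Request:
pendant --deltas '[[[0.125,-0.075,0],[0,0,0]],[[0.225,-0.1425,0],[0,0,0]],[[0.3225,-0.205,0],[0,0,0]],[[0.3225,-0.205,0],[0,0,0]],[[0.3225,-0.205,0],[0,0,0]],[[0.3225,-0.205,0],[0,0,0]]]' --aperture 0

```text
clock: 1.05
ee_pos: [0.5686, 0.128, 0.2146]
orientation: [0.0, 0.708, 0.707, -0.0]
ft_force: [-0.6, -0.2, -0.1]
gripper_width: 0.0405
gripper_force: 0.0
```

```bash
python3 - <<'E'
from h import *
t=camrig.capture("top");s=camrig.capture("side")
a=cv2.resize(s["frame"][150:300,220:360],None,fx=4,fy=4,interpolation=3);b=cv2.resize(t["frame"][170:320,245:345],None,fx=2,fy=4,interpolation=3)
cv2.imwrite("pics/p1.png",np.hstack([a,b]))
E
```

```text
(no output)
```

View pics/p1.png

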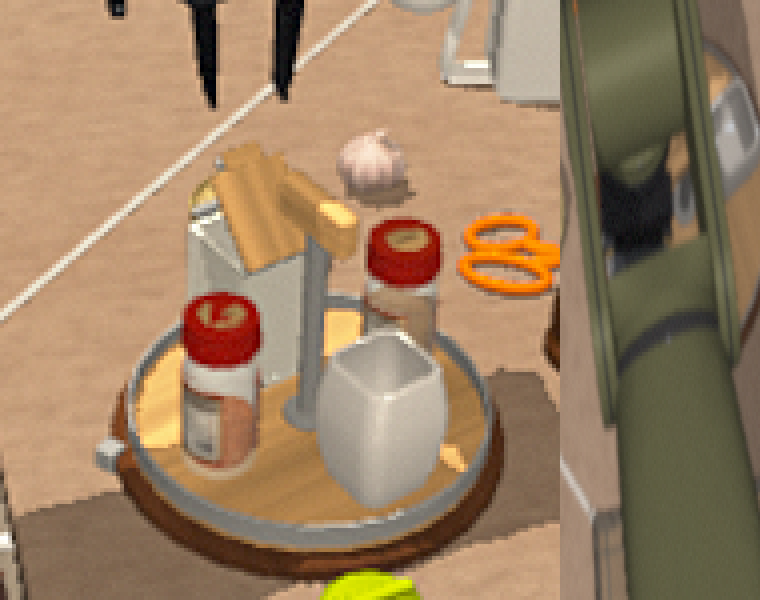

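The fingers are above the open lid (side crop (245,100), lid at (250,200)) and still closing, so the place looks right. Now I press down.

Converted, 0.092 m / 0.4 = 0.23, 0.09 m / 0.4 = 0.225.

Request:
pendant --deltas '[[[0,0,0],[0,0,0]],[[0,0,0],[0,0,0]],[[0,0,0],[0,0,0]],[[0,0,0],[0,0,0]],[[0,0,0.05],[0,0,0]],[[0,0,0.1],[0,0,0]],[[0,0,0.1375],[0,0,0]],[[0,0,0.175],[0,0,0]],[[0,0,0.2],[0,0,0]],[[0,0,0.215],[0,0,0]],[[0,0,0.225],[0,0,0]],[[0,0,0.23],[0,0,0]]]' --aperture 0

```text
clock: 2.65
ee_pos: [0.5689, 0.1296, 0.1243]
orientation: [0.0, 0.707, 0.707, 0.001]
ft_force: [-3.0, 3.0, 11.2]
gripper_width: 0.0006
gripper_force: 5.6
```

Converted, 0.004 m / 0.4 = 0.01, 0.002 m / 0.4 = 0.005.

Request:
pendant --deltas '[[[0,0,0.005],[0,0,0]],[[0,0,0.01],[0,0,0]],[[0,0,0.01],[0,0,0]]]'

```text
clock: 3.02
ee_pos: [0.571, 0.1306, 0.1238]
orientation: [0.001, 0.707, 0.707, 0.004]
ft_force: [-2.6, 4.2, 16.8]
gripper_width: 0.0004
gripper_force: 8.4
```

Request:
pendant --deltas '[[[0,0,-0.075],[0,0,0]],[[0,0,-0.15],[0,0,0]],[[0,0,-0.2425],[0,0,0]],[[0,0,-0.2425],[0,0,0]]]'

```text
clock: 3.52
ee_pos: [0.57, 0.1288, 0.2191]
orientation: [0.002, 0.707, 0.707, 0.002]
ft_force: [0.2, 0.9, 0.1]
gripper_width: 0.0003
gripper_force: 0.0
```

```bash
python3 - <<'E'
from h import *
t=camrig.capture("top");s=camrig.capture("side")
a=cv2.resize(s["frame"][150:300,220:360],None,fx=4,fy=4,interpolation=3)
cv2.imwrite("pics/p2.png",a)
E
```

```text
(no output)
```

View pics/p2.png

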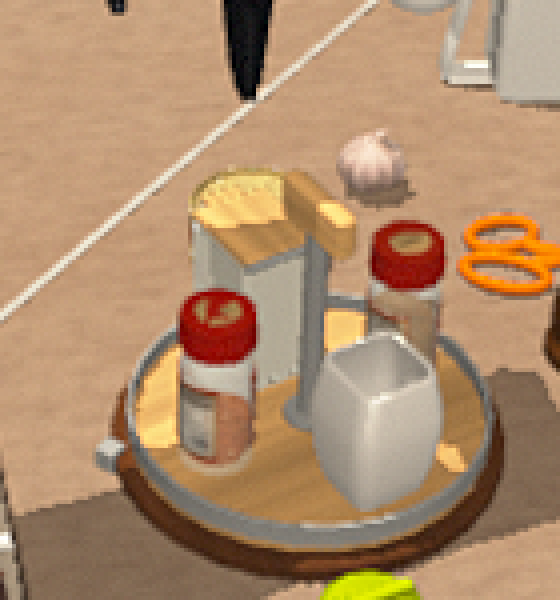

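The lid is level and stays shut (side crop (245,215)). The carousel has turned slightly, so I'll re-measure.

```bash
python3 - <<'E'
from h import *
s=camrig.capture("side")
r=red(s,(250,190,350,280));print(r)
f=lambda u,v:(lambda d:np.degrees(np.arctan2(d[1],d[0])))(ray(s,v,.118)-ray(s,u,.118))
print(f((320.3,213.8),(274.8,232.8)),f(r[0][1],r[1][1]))
m=(ray(s,r[0][1],.118)+ray(s,r[1][1],.118))/2;print(m)
t=camrig.capture("top");print(red(t,(262,170,345,270)))
E
```

```text
[(array([313, 205,  18,  18, 201], dtype=int32), array([321.3, 214.4])), (array([265, 222,  19,  19, 247], dtype=int32), array([274., 232.]))]
-158.2497103788025 -161.11037807348816
[0.5948766  0.05764095 0.118     ]
[]
```

Converted, -0.069 m / 0.4 = -0.1725, 0.026 m / 0.4 = 0.065, -0.33 rad / 4 = -0.0825.

Request:
pendant --deltas '[[[-0.0875,0.0325,0],[0,0,-0.04]],[[-0.1725,0.065,0],[0,0,-0.0825]],[[-0.1725,0.065,0],[0,0,-0.0825]],[[-0.1725,0.065,0],[0,0,-0.0825]],[[-0.1725,0.065,0],[0,0,-0.0825]],[[-0.1725,0.065,0],[0,0,-0.0825]],[[-0.1725,0.065,0],[0,0,-0.0825]]]' --aperture 0.07

```text
clock: 4.6
ee_pos: [0.5939, 0.0605, 0.2157]
orientation: [0.0, 0.581, 0.814, 0.0]
ft_force: [-0.2, 0.0, 0.1]
gripper_width: 0.0649
gripper_force: 0.0
```

```bash
python3 - <<'E'
from h import *
s=camrig.capture("side")
cv2.imwrite("pics/p3.png",cv2.resize(s["frame"][120:270,220:360],None,fx=4,fy=4,interpolation=3))
E
```

```text
(no output)
```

View pics/p3.png

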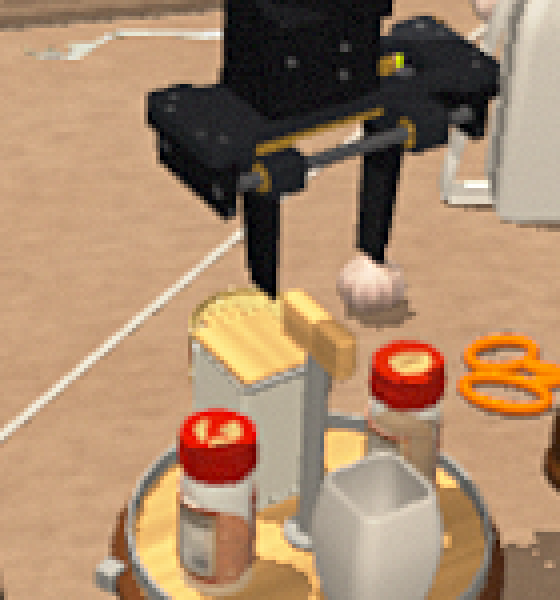

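The fingers straddle the bar (finger tips at crop (265,290) and (372,260), bar at (318,330)). I'll descend and close.

Converted, 0.061 m / 0.4 = 0.1525, 0.04 m / 0.4 = 0.1.

Request:
pendant --deltas '[[[0,0,0.05],[0,0,0]],[[0,0,0.1],[0,0,0]],[[0,0,0.1525],[0,0,0]],[[0,0,0.1525],[0,0,0]]]'

```text
clock: 5.15
ee_pos: [0.5919, 0.0599, 0.1508]
orientation: [-0.003, 0.581, 0.814, -0.002]
ft_force: [-0.7, 0.1, -0.1]
gripper_width: 0.0702
gripper_force: 0.0
```

Request:
pendant --deltas '[[[0,0,0],[0,0,0]],[[0,0,0],[0,0,0]],[[0,0,0],[0,0,0]],[[0,0,0],[0,0,0]],[[0,0,0],[0,0,0]],[[0,0,0],[0,0,0]],[[0,0,0],[0,0,0]],[[0,0,0],[0,0,0]]]' --aperture 0

```text
clock: 6.15
ee_pos: [0.5983, 0.0614, 0.1548]
orientation: [0.004, 0.581, 0.814, 0.005]
ft_force: [18.1, 5.1, -9.0]
gripper_width: 0.0141
gripper_force: 30.0
```

Gripped at 14.1 mm with 30 N. The 18 N side load means the axis is about 4 mm further along tool y, so I'll recentre and turn about 1.2 rad.

Converted, 0.004 m / 0.4 = 0.01, 0.003 m / 0.4 = 0.0075, -1.2 rad / 4 = -0.3.

Request:
pendant --deltas '[[[0,0.0075,0],[0,0,0]],[[0,0.01,0],[0,0,-0.025]],[[0,0.01,0],[0,0,-0.055]],[[0,0.01,0],[0,0,-0.085]],[[0,0.01,0],[0,0,-0.115]],[[0,0.01,0],[0,0,-0.145]],[[0,0.01,0],[0,0,-0.175]],[[0,0.01,0],[0,0,-0.205]],[[0,0.01,0],[0,0,-0.235]],[[0,0.01,0],[0,0,-0.265]],[[0,0.01,0],[0,0,-0.2875]],[[0,0.01,0],[0,0,-0.3]],[[0,0.01,0],[0,0,-0.3]],[[0,0.01,0],[0,0,-0.3]],[[0,0.01,0],[0,0,-0.3]]]'

```text
clock: 8.02
ee_pos: [0.5997, 0.0634, 0.1548]
orientation: [0.003, 0.02, 1.0, 0.002]
ft_force: [7.0, 6.4, -3.6]
gripper_width: 0.0142
gripper_force: 30.0
```

```bash
python3 - <<'E'
from h import *
s=camrig.capture("side");t=camrig.capture("top")
print(red(s,(240,190,360,290)))
a=cv2.resize(s["frame"][150:300,220:360],None,fx=4,fy=4,interpolation=3);b=cv2.resize(t["frame"][170:320,270:345],None,fx=3,fy=4,interpolation=3)
cv2.imwrite("pics/p4.png",np.hstack([a,b])[:,:800])
E
```

```text
[(array([284, 201,  13,  13,  46], dtype=int32), array([288.9, 210. ])), (array([295, 231,  20,  19, 252], dtype=int32), array([304.5, 241.1]))]
```

View pics/p4.png

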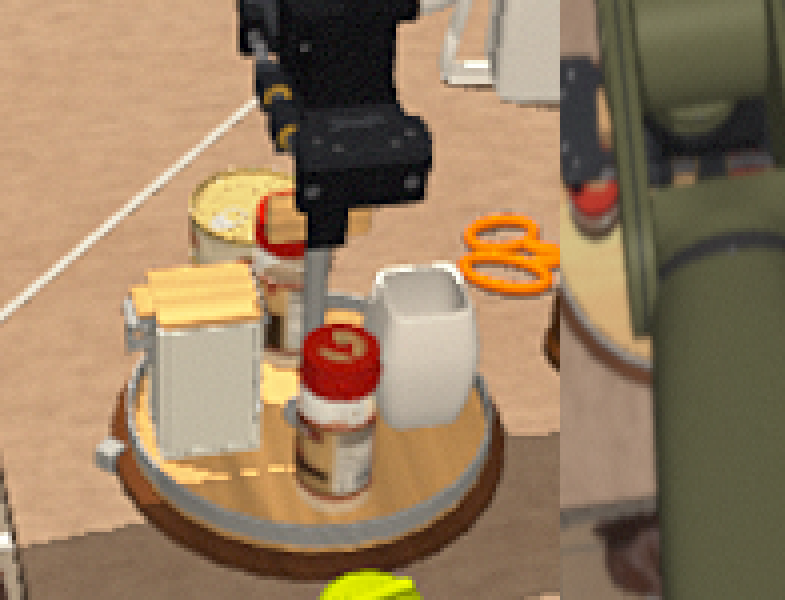

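The salt box now faces the pointer (box front at crop (140,350), stud at (110,455)) with the lid shut. I'll check the angle numerically from the near cap.

```bash
python3 - <<'E'
from h import *
s=camrig.capture("side")
m=np.array([.5949,.0576]);r=red(s,(240,220,360,290))[0][1]
d=ray(s,r,.118)[:2]-m;print("near jar deg",np.degrees(np.arctan2(*d[::-1])),np.linalg.norm(d))
for a in((.5949,.0585),(.597,.061)):
  for p in((.4786,.0660),(.475,.0645)): v=np.subtract(p,a);print("ptr",np.degrees(np.arctan2(v[1],v[0])),np.linalg.norm(v))
# box bottom front edge mid by side view: predicted image of box front bottom corners and pointer
for ang in(174,178,182):
  g=np.radians(ang);e=np.array([np.cos(g),np.sin(g)]);n=np.array([-e[1],e[0]])
  print(ang,[((proj(s,[*(np.array([.596,.06])+r_*e+k*n),z])-[220,150])*4).round(0) for r_,k,z in((.095,.025,.022),(.035,.025,.022),(.121,0,.016))])
print(env.state()["qd"].round(4))
E
```

```text
near jar deg -92.59765302157527 0.065567350043972
ptr 176.31019663873167 0.1165415805624756
ptr 177.13521142199642 0.12005003123698053
ptr 177.5818515019772 0.11850552729725305
ptr 178.35671934550723 0.12205019459222505
174 [array([154., 454.]), array([255., 447.]), array([107., 436.])]
178 [array([158., 461.]), array([259., 450.]), array([108., 446.])]
182 [array([163., 468.]), array([262., 452.]), array([111., 455.])]
[-0.0023  0.0013 -0.0005 -0.0019  0.0016 -0.    ]
```

Request:
pendant --deltas '[[[0,0,0],[0,0,0]],[[0,0,0],[0,0,0]],[[0,0,0],[0,0,0]]]'

```text
clock: 8.55
ee_pos: [0.5997, 0.0634, 0.1548]
orientation: [0.003, 0.02, 1.0, 0.002]
ft_force: [7.6, 7.5, -3.2]
gripper_width: 0.014
gripper_force: 30.0
```

```bash
python3 -c "
from workcell import env, camrig, close_job
print(close_job())"
```

```text
the job is handed in; nothing more can be done
None
```

I handed the job in at 8.6 s: lid snapped shut, salt box within about 1° of the pointer by camera measurement (8° allowed), handle held still at 30 N, and the timer and tin never touched; the hand-in call returned no verdict.

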